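Lock the loaded bay of a vial carrier

ROBOT

A 6-joint arm with a two-finger parallel gripper is mounted at the origin on the work surface. World frame = base frame: x ahead of the robot, y to its left, z up, the work surface at z = 0. Lengths are in m, angles in rad, forces in N, time in s.
With the tool pointing down it reaches from about 0.3 to 0.825 m from the base axis. Payload 5.4 kg.
Tool frame: the origin (TCP) lies at the very end of the fingers, on their centre line; the grasp point (between the pads) lies 19 mm behind it; z points along the fingers, y is the line along which they close (so a half turn about z gives the same grasp; the last joint's range is limited). The gripper opens to 92 mm and grips with 3 to 60 N. Pads are 20 mm wide; open, the fingers measure 128 mm over their backs; the gripper's body (75 mm by 189 mm) begins 69 mm behind the grasp point.
Start: joints at [1.001, 0.158, 1.597, -0, 1.386, -0.21], TCP at [0.202, 0.538, 0.181] pointing down, gripper open.
Joint ranges: [-2.91, 2.91], [-0.94, 2.29], [0.18, 2.7], [-1.29, 4.43], [0.17, 2.64], [-3, 3]. Speed limits (rad/s): [2.57, 2.57, 3.14, 3.14, 3.14, 3.14].

INTERFACE

Orientations are given as a rotation vector (axis times angle).
In Python, from workcell import bot gives the robot as it stands. Calls block until the motion is done:
- bot.goto(position, orientation): joint-space move of the TCP to a pose.
- bot.line_to(position, rot=None, max_speed=0.15): straight line of the TCP; rot=None keeps the orientation; max_speed is the mean speed in m/s.
- bot.set_joints(angles): joint-space move.
- bot.set_gripper(opening, newtons=None): opening from 0.0 (shut) to 1.0 (fully open); newtons is the grip in N (None keeps the last); returns when the fingers have stopped.
- bot.hold(seconds).
- bot.inverse_kinematics(position, orientation): joint angles nearest the present ones, or None.
- bot.read_camera(name): name is "side" or "top" or "wrist"; returns a dict with "pixels" (400x640x3 uint8, blue, green, red), "fx", "fy", "cx", "cy" (pixels), "k1" (the pictures are not rectified: a ray, as slopes to the right and down, at radius r is drawn at 1 + k1 r^2 times it, then the intrinsics apply), "R" (3x3) and "t" (3): a world point X has camera coordinates R X + t. Camera axes: x right, y down, z forward; pixel columns grow to the right and rows downward; lengths in m; the calibration is good to about 2 mm. A picture is of the moment at which its call begins. There is no depth.
A pose or a line that the arm cannot do raises bot.MotionError and nothing moves.
- bot.job_done(): hands the job in; it is judged then, once.
Readings, each from a call of its own:
- bot.current_clock(): time.
- bot.current_joints(): joint angles.
- bot.current_joint_vel(): joint speeds.
- bot.current_effort(): joint torques, N m.
- bot.current_ee_pos(): TCP position.
- bot.current_tool_rot(): TCP orientation.
- bot.current_contact_force(): force on the tool from outside, world axes, zero at the start.
- bot.current_ft_torque(): the same for the moment, N m.
- bot.current_opening(): opening from 0.0 (shut) to 1.0 (fully open).
- bot.current_grip_force(): force on a finger pad.
Only numpy, scipy, OpenCV 4.12 (cv2) and the standard library are available. Lean on these libraries where they do the work, as an engineer would, in place of code of your own. Each camera call takes 0.05 s, during which the arm holds its last target. There are 200 camera calls.

TASK

The steel vial carrier must be made ready for transport: take the wooden-handled lock bar out of the stainless utensil hood and slide its rod over the vials, in through the eyelets of both end plates of the bay whose rack holds vials (not the bay with the empty rack), until the end of the handle is up against the end plate that faces the hood. Leave the bar there by itself, and do not upset the racks or the other things on the table.

Things in the scene. Friction and masses are not known exactly. Their poses are not given: they have to be found in the camera images.
- lock_bar: Loose bar, 200 mm: dark wooden handle 22 x 22 x 75 mm (y -75 to 0) and round aluminium rod, 12 mm thick, 125 mm long to its tip at +y, last 13 mm tapering to 5 mm. Origin on the axis where handle meets rod; z up. 40 g, balances 9 mm behind the origin, so it lies level, axis 11 mm up. At the start the handle is all under the hood, only the rod sticks out. A grip on the rod cannot push it home.
- bar_tip (a point): The tip of the lock bar's rod, on its axis, 125 mm from the bar's origin.
- hood: Fixed stainless utensil hood: a box 70 mm (x) x 90 mm (y) x 46 mm high without a floor, walls 4 mm, open only on its +y side (inner opening 62 mm wide, 42 mm high). Origin on the table under its centre. Stands on the robot's right, open side towards the carrier.
- carrier: Fixed steel carrier, 170 (x) x 106 mm (y); base 8 mm thick; two end plates 8 mm thick, 100 mm high, outer faces at y = -53 and +53 mm. Each has two 16 mm eyelets 75 mm above the table at x = -40 and +40 mm, in line with the other plate's. Two bays between them, at the same x, rails 22 mm high. Origin on the table under its centre. The bar enters the -y plate (facing the hood), towards +y.
- eyelet0 (a point): Centre of the eyelet of the bay at x = -40 mm (nearer the robot), on the outer face of the -y end plate, 75 mm above the table. Axes as the carrier's.
- eyelet1 (a point): Centre of the eyelet of the bay at x = +40 mm (farther from the robot), on the outer face of the -y end plate, 75 mm above the table. Axes as the carrier's.
- bay0 (a point): Centre of the floor of the bay at x = -40 mm, 8 mm above the table.
- bay1 (a point): Centre of the floor of the bay at x = +40 mm, 8 mm above the table.
- vial_rack: White plastic rack, 62 x 84 mm, 20 mm high, with a row of three amber glass vials with white caps, tops 50 mm above its underside. Stands loose in one of the two bays, which one varies. Origin at the centre of its underside.
- empty_rack: White plastic rack of the same size with three empty 23 mm holes and no vials, in the other bay. Origin at the centre of its underside.
- tumbler_a: Bystander: mint plastic tumbler, 80 mm wide, 150 mm high, standing beyond the carrier. Origin at the centre of its underside.
- tumbler_b: Bystander: mint plastic tumbler, 80 mm wide, 150 mm high, at the far left. Origin at the centre of its underside.
- jar: Bystander: amber jar, 60 mm wide, 70 mm high, left of the carrier on the robot's side. Origin at the centre of its underside.
- saucer: Bystander: white saucer, 90 mm wide, 22 mm high, right of the carrier and farther out. Origin at the centre of its underside.
- spoon: Bystander: steel spoon, 160 mm long, lying beyond the hood (farther from the robot), beside it. Its length is along its x.
- spray_bottle: Bystander: spray bottle, 70 mm wide, 200 mm high, standing beyond the carrier. Origin at the centre of its underside.
Mind the look-alikes: they are no part of the job. Of the things that look like the lock_bar, the smaller one is meant.

How it is judged:
By the outcome, as a careful person would: the job done as asked, in the order asked, and still so for the second after the job is handed in, with the robot touching nothing.
It also fails if it takes over 56 s, if anything falls off the work surface, if the arm or the gripper's body presses on something with over 40 N, if the wrist force passes 120 N, or if a joint passes its speed limit or range.

## Working session

There is one attempt and no reset: what is moved stays moved. The work goes in short steps, each a Python script; the robot and the scene stay as the last script left them, time stands still between calls to the robot, and variables do not carry over. Pictures are saved under pics/ and viewed, at most 10 in all, crops included, and the job is handed in when it is done.

```bash
mkdir -p pics
cat > h.py <<'E'
import numpy as np, cv2
from workcell import bot
def shot(cam,fn):
    d=bot.read_camera(cam); cv2.imwrite(f'pics/{fn}.png',d['pixels']); 
    np.savez(f'pics/{fn}.npz',**{k:np.array(v) for k,v in d.items()}); return d
def load(fn): return np.load(f'pics/{fn}.npz')
def KD(d): return np.array([[d['fx'],0,d['cx']],[0,d['fy'],d['cy']],[0,0,1]],float),np.array([d['k1'],0,0,0],float)
def world(d,uv,z):
    K,D=KD(d); n=cv2.undistortPoints(np.array(uv,float).reshape(-1,1,2),K,D).reshape(-1,2)
    R=d['R'];c=-R.T@d['t']; out=[]
    for p in n:
        r=R.T@np.array([p[0],p[1],1]); out.append(c+r*(z-c[2])/r[2])
    return np.array(out)
def pix(d,X):
    K,D=KD(d); return cv2.projectPoints(np.array(X,float).reshape(-1,1,3),cv2.Rodrigues(d['R'])[0],np.array(d['t'],float),K,D)[0].reshape(-1,2)
E
python3 - <<'E'
from h import *
for c in ['top','side']:
    d=shot(c,c+'0'); print(c,-d['R'].T@d['t'],d['R'][2],d['fx'],d['k1'])
print(bot.current_tool_rot(),bot.current_clock())
E
```

```text
top [ 0.4049754  -0.01029774  1.08022417] [ 0.12413876  0.01350418 -0.99217297] 440.99123464952135 -0.007688588375065814
side [ 8.33497173e-05 -7.16577988e-01  6.46664749e-01] [ 0.50642164  0.66338159 -0.55087385] 452.60811341479206 -0.07412455841631034
[-5.61985958e-01 -3.09025943e+00  2.41378544e-03] 0.1
```

View pics/top0.png

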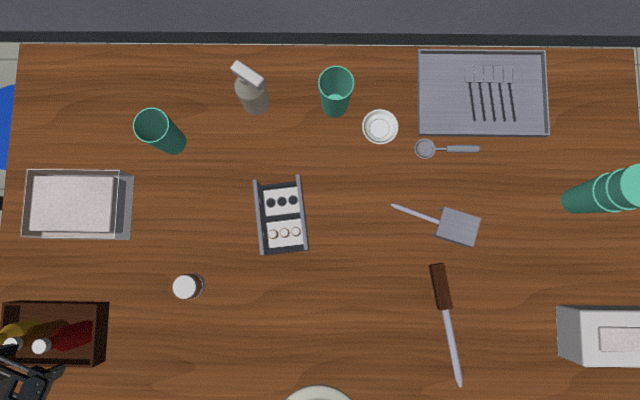

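View pics/side0.png

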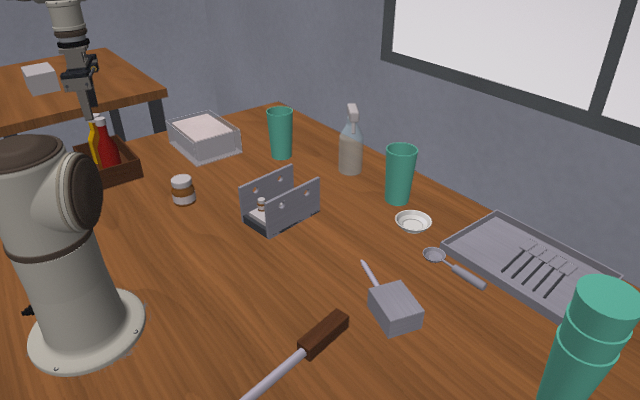

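The top view shows the carrier at about (281,215), with vials in its near bay (284,233), which is bay0. The hood is at (458,227), with the rod sticking out to about (392,205). The big dark-handled bar at (445,320) is the look-alike. I'll enlarge.

Run:
```python
from h import *
t=cv2.imread('pics/top0.png');s=cv2.imread('pics/side0.png')
def c(im,x,y,w,h,f): return cv2.resize(im[y:y+h,x:x+w],None,fx=f,fy=f,interpolation=cv2.INTER_CUBIC)
a=c(t,245,170,65,90,6); b=c(t,385,190,100,75,4); 
e=c(s,235,160,90,80,4); 
im=np.zeros((600,800,3),np.uint8); im[:540,:390]=a; im[:300,400:800]=b
g=c(s,350,250,80,90,3); im[310:580,400:640]=g
cv2.imwrite('pics/crop0.png',im)
```

```text
(no output)
```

View pics/crop0.png

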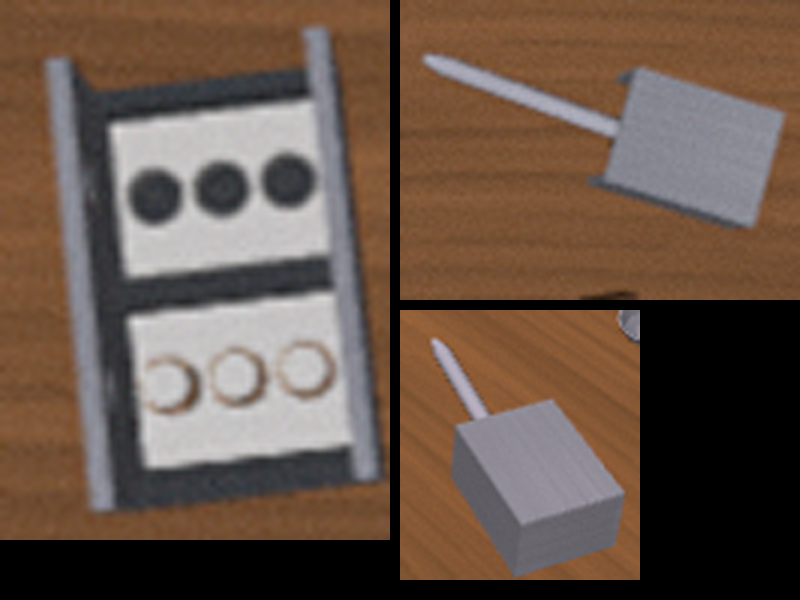

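The crop shows the vials in the near bay, plate top edges running from about (45,60)-(95,510) to (328,27)-(380,478), the rod tip at (425,58) and the rod meeting the hood at (615,130).

Run:
```python
from h import *
np.set_printoptions(precision=4,suppress=True)
d=load('top0')
def un(p,x,y,f): return (np.array(p,float)+.5)/f-.5+[x,y]
C=world(d,un([(45,60),(95,510),(328,27),(380,478)],245,170,6),.1)
print(C,C.mean(0),'len x',np.linalg.norm(C[0]-C[1]),np.linalg.norm(C[2]-C[3]),'y',np.linalg.norm(C[0]-C[2]))
vx=(C[0]-C[1]+C[2]-C[3]); print('yaw',np.degrees(np.arctan2(vx[1],vx[0])))
H=world(d,un([(237,67),(385,113),(352,228),(205,180)],385,190,4),.046)
print(H.mean(0),[np.linalg.norm(H[i]-H[(i+1)%4]) for i in range(4)]); v=H[0]-H[1]-H[2]+H[3]; print('hood yaw',np.degrees(np.arctan2(-v[0],v[1])))
B=world(d,un([(25,58),(215,130)],385,190,4),.011); v=B[0]-B[1]; u=v/np.linalg.norm(v)
print(B,np.linalg.norm(v),'bar yaw',np.degrees(np.arctan2(-v[0],v[1])),'origin',B[0]-.125*u)
d2=load('side0'); s=[(360-.2,260.5)]
print(world(d2,[un((35,32),350,250,3),un((83,106),350,250,3)],.011))
```

```text
[[0.575  0.1574 0.1   ]
 [0.4071 0.1333 0.1   ]
 [0.5889 0.0511 0.1   ]
 [0.4203 0.0285 0.1   ]] [0.4978 0.0926 0.1   ] len x 0.16958691541537652 0.1700458627479155 y 0.10725819352502283
yaw 7.898460431690784
[ 0.4795 -0.3204  0.046 ] [np.float64(0.08989022738695797), np.float64(0.07063292998919034), np.float64(0.08895350913505436), np.float64(0.06959827939197671)]
hood yaw -17.161819965573056
[[ 0.5339 -0.1683  0.011 ]
 [ 0.4915 -0.283   0.011 ]] 0.12229138949643502 bar yaw -20.308440725993695 origin [ 0.4905 -0.2856  0.011 ]
[[ 0.5348 -0.1705  0.011 ]
 [ 0.5084 -0.2486  0.011 ]]
```

```bash
cat >> h.py <<'E'
from scipy.spatial.transform import Rotation as Ro
np.set_printoptions(precision=4,suppress=True)
def down(th):  # tool x along bar +y (bar yaw th, rad), tool z down
    x=np.array([-np.sin(th),np.cos(th),0]); z=np.array([0,0,-1.]); return Ro.from_matrix(np.c_[x,np.cross(z,x),z]).as_rotvec()
def ax(th): return np.array([-np.sin(th),np.cos(th),0])
E
python3 - <<'E'
from h import *
th=np.radians(-20.3); u=ax(th); o=np.array([.4905,-.2856,0]); g=o+.062*u
r=down(th); g[2]=.004
print(bot.current_tool_rot(), bot.inverse_kinematics(g,r))
bot.goto(g+[0,0,.16],r); print(bot.current_clock(),bot.current_joints())
bot.set_gripper(.5,15); bot.line_to(g+[0,0,.02],max_speed=.2); bot.line_to(g,max_speed=.08)
bot.set_gripper(0,15); print(bot.current_opening(),bot.current_grip_force(),bot.current_contact_force())
bot.line_to(g+.1*u,max_speed=.1); print(bot.current_opening(),bot.current_contact_force(),bot.current_ee_pos())
bot.set_gripper(.45); bot.line_to(g+.1*u+[0,0,.08],max_speed=.2)
print(bot.current_clock())
shot('wrist','w1');a=shot('top','t1');b=shot('side','s1')
im=np.vstack([cv2.resize(x['pixels'][y:y+150,z:z+200],None,fx=2,fy=2,interpolation=cv2.INTER_CUBIC) for x,y,z in((a,150,330),(b,200,300))])
im=np.hstack([im,cv2.resize(load('w1')['pixels'],(400,250)).copy() if 0 else np.vstack([cv2.resize(load('w1')['pixels'],(400,250)),np.zeros((350,400,3),np.uint8)])])
cv2.imwrite('pics/c1.png',im)
E
```

```text
[-0.562  -3.0903  0.0024] [-0.6337  0.326   1.7747  0.      1.041  -0.2794]
3.0 [-0.6325  0.1333  1.6586  0.0002  1.3497 -0.2794]
0.00464673012608789 0.0 [-0.3437 -0.3744  0.3477]
0.004811568113113074 [ 0.5699  0.5812 -0.7549] [ 0.5466 -0.1342  0.004 ]
8.275
```

View pics/c1.png

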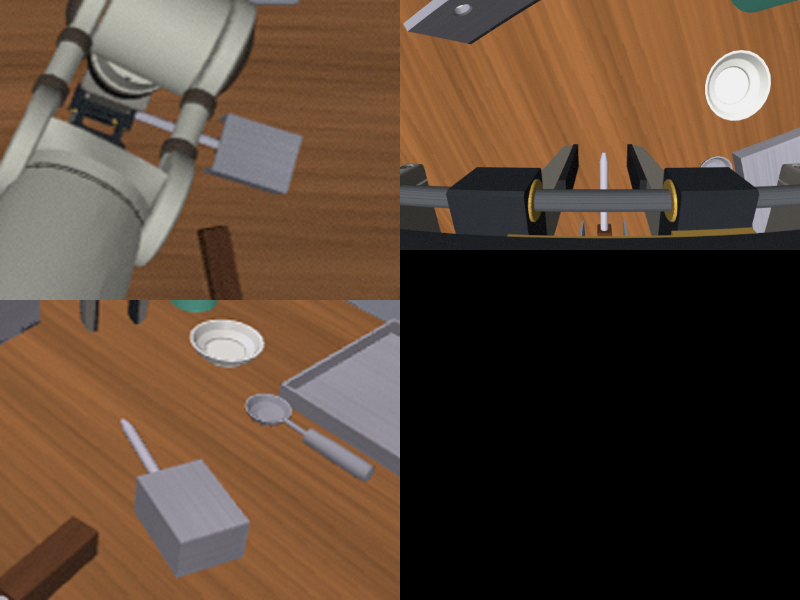

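The gripper shut on nothing (opening 0.005) and the rod appears unmoved. I'll check where the rod and fingers really are.

Run:
```python
from h import *
th=np.radians(-20.3); u=ax(th); o=np.array([.4905,-.2856,.011])
P=np.array([o+.125*u,o+.062*u,o+.02*u])
for f in ('side0','s1','w1'):
    print(f,pix(load(f),P))
tcp=bot.current_ee_pos(); print(tcp,pix(load('w1'),[tcp]),pix(load('s1'),[tcp]))
a=load('side0')['pixels'][240:340,340:440].astype(int);b=load('s1')['pixels'][240:340,340:440].astype(int)
print('diff',np.abs(a-b).max(),(np.abs(a-b).max(2)>25).sum())
c=lambda im,x,y,w,h,f:cv2.resize(im[y:y+h,x:x+w],None,fx=f,fy=f,interpolation=cv2.INTER_CUBIC)
im=np.vstack([np.hstack([c(load('side0')['pixels'],340,240,80,60,5),c(load('s1')['pixels'],340,240,80,60,5)]),c(load('w1')['pixels'],200,200,267,100,3)[:,:800]])
cv2.imwrite('pics/c2.png',im)
```

```text
side0 [[360.3473 259.9907]
 [371.5229 278.7074]
 [379.6358 292.2988]]
s1 [[360.3473 259.9907]
 [371.5229 278.7074]
 [379.6358 292.2988]]
w1 [[325.0677 242.8325]
 [325.0925 307.7371]
 [325.1044 346.7975]]
[ 0.5452 -0.1329  0.0818] [[322.6569 227.2426]] [[354.9442 224.1824]]
diff 11 0
```

View pics/c2.png

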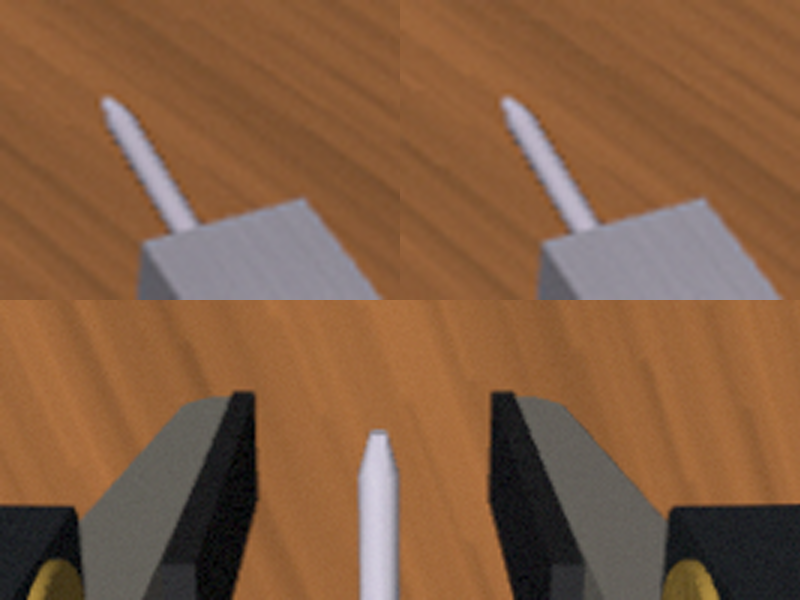

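The bar did not move at all. I'll go back to it, close in steps and look while at the rod.

Run:
```python
from h import *
th=np.radians(-20.3); u=ax(th); o=np.array([.4905,-.2856,0]); g=o+.062*u; g[2]=.004
bot.line_to(g+[0,0,.03],max_speed=.2)
bot.line_to(g,max_speed=.08); print(bot.current_ee_pos(),bot.current_opening(),bot.current_contact_force())
shot('side','s2'); 
bot.set_gripper(.12,15); print(bot.current_opening(),bot.current_grip_force(),bot.current_contact_force(),bot.current_clock())
shot('side','s3'); shot('wrist','w3')
c=lambda im,x,y,w,h,f:cv2.resize(im[y:y+h,x:x+w],None,fx=f,fy=f,interpolation=cv2.INTER_CUBIC)
im=np.vstack([np.hstack([c(load(k)['pixels'],330,230,80,60,5) for k in('s2','s3')]),c(load('w3')['pixels'],200,200,267,100,3)[:,:800]])
cv2.imwrite('pics/c3.png',im)
```

```text
[ 0.5117 -0.227   0.0034] 0.4545347556072701 [-0.2177  0.5095 -0.1691]
0.11935587499643974 0.0 [-0.003   0.196   0.3072] 10.3167
```

View pics/c3.png

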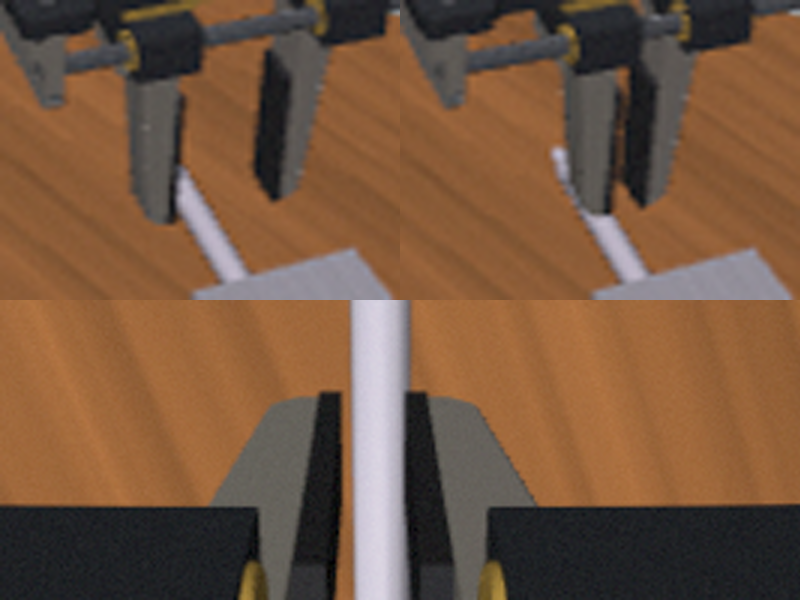

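In the side view the fingers look above the rod: tips at (595,212) and (645,205) in the crop, where the rod runs past. I'll check against projections.

Run:
```python
from h import *
th=np.radians(-20.3); u=ax(th); t=bot.current_ee_pos(); y=np.array([np.cos(th),np.sin(th),0])
d=load('s3')
for dz in(-.004,0,.01,.02,.03): print(dz,(pix(d,[t+[0,0,dz]-y*.0055,t+[0,0,dz]+y*.0055])-[330,230])*5+[400,0])
dd=load('w3')
for dz in(0,.01,.02,.03): print('w',dz,(pix(dd,[t+[0,0,dz]-y*.0055,t+[0,0,dz]+y*.0055])-[200,200])*3+[0,300])
for s in(.03,.062,.1): print((pix(dd,[np.array([.4905,-.2856,.011])+s*u+k*y*.006 for k in(-1,1)])-[200,200])*3+[0,300])
```

```text
-0.004 [[593.6808 265.9663]
 [618.1213 260.5444]]
0 [[594.2794 258.8263]
 [618.7768 253.4121]]
0.01 [[595.7871 240.8213]
 [620.4277 235.4273]]
0.02 [[597.3107 222.5923]
 [622.096  217.2194]]
0.03 [[598.8505 204.1355]
 [623.782  198.785 ]]
w 0 [[347.7359 384.5518]
 [400.2259 384.4895]]
w 0.01 [[346.5883 400.1766]
 [401.5598 400.1114]]
w 0.02 [[345.3279 417.3477]
 [403.0248 417.2794]]
w 0.03 [[343.9373 436.3039]
 [404.6411 436.2323]]
[[345.6927 538.9815]
 [402.5254 538.9162]]
[[344.434  395.2562]
 [403.563  395.186 ]]
[[342.9258 209.1665]
 [404.766  209.0903]]
```

The fingertips sit about 25 mm above the reported TCP in both views, so the fingers end short of it. I'll open and lower in small steps, watching force, to find the true offset.

Run:
```python
from h import *
bot.set_gripper(.35); p=bot.current_ee_pos(); f0=bot.current_contact_force()
print(f0)
for z in [-.008,-.012,-.015,-.017,-.019,-.021,-.023,-.025,-.027]:
    bot.line_to([.5117,-.227,z],max_speed=.05); f=bot.current_contact_force()-f0; e=bot.current_ee_pos()
    print(z,e[2],f)
    if abs(f[2])>3: break
print(bot.current_clock())
```

```text
[ 0.0656 -0.2614 -0.4059]
-0.008 -0.008729670417324017 [0.8937 0.2853 0.1379]
-0.012 -0.01224513538307332 [ 0.4183 -0.4698  1.2196]
-0.015 -0.015203721542382323 [ 0.8561  0.6639 -0.2619]
-0.017 -0.017128709305974606 [ 0.0402  0.3924 -0.117 ]
-0.019 -0.019191317312335934 [0.1756 0.3223 0.3424]
-0.021 -0.021177822707796223 [-0.0309  0.8205  0.7116]
-0.023 -0.023193943064891198 [-0.004   1.2525  0.4952]
-0.025 -0.025167216245042118 [-0.5777  1.0285  1.0071]
-0.027 -0.027193233387948136 [-0.2993  0.956   1.2251]
13.3
```

Run:
```python
from h import *
bot.set_gripper(0,15); print(bot.current_opening()*92,bot.current_grip_force(),bot.current_contact_force(),bot.current_clock())
shot('side','s4'); shot('wrist','w4')
c=lambda im,x,y,w,h,f:cv2.resize(im[y:y+h,x:x+w],None,fx=f,fy=f,interpolation=cv2.INTER_CUBIC)
im=np.vstack([c(load('s4')['pixels'],330,230,80,60,5),c(load('w4')['pixels'],200,200,133,100,3)[:,:400]])
im=np.hstack([c(load('s4')['pixels'],330,230,80,60,5),c(load('w4')['pixels'],260,200,133,100,3)[:,:399]])
cv2.imwrite('pics/c4.png',im)
```

```text
11.377369784233743 14.969461038708687 [-0.1179  0.1027 -0.816 ] 13.7417Traceback (most recent call last):
  File "<stdin>", line 5, in <module>
    return _nx.concatenate(arrs, 0, dtype=dtype, casting=casting)
           ~~~~~~~~~~~~~~~^^^^^^^^^^^^^^^^^^^^^^^^^^^^^^^^^^^^^^^
ValueError: all the input array dimensions except for the concatenation axis must match exactly, but along dimension 1, the array at index 0 has size 400 and the array at index 1 has size 399
```

Run:
```python
from h import *
th=np.radians(-20.3); u=ax(th); p=bot.current_ee_pos(); p[2]=-.027
q=p+.105*u; bot.line_to(q,max_speed=.1); print(bot.current_opening()*92,bot.current_contact_force(),bot.current_ee_pos())
bot.set_gripper(.5); bot.line_to(q+[0,0,.035],max_speed=.15)
q=q-.094*u; bot.line_to(q+[0,0,.035],max_speed=.15); bot.line_to(q,max_speed=.1); print(bot.current_contact_force())
bot.set_gripper(0,35); print(bot.current_opening()*92,bot.current_grip_force(),bot.current_ee_pos(),bot.current_clock())
bot.line_to(q+[0,0,.072],max_speed=.15)
print(bot.current_opening()*92,bot.current_contact_force(),bot.current_clock())
shot('side','s5'); shot('wrist','w5'); shot('top','t5')
c=lambda im,x,y,w,h,f:cv2.resize(im[y:y+h,x:x+w],None,fx=f,fy=f,interpolation=cv2.INTER_CUBIC)
im=np.vstack([np.hstack([c(load('s5')['pixels'],230,150,200,150,2),c(load('t5')['pixels'],300,140,200,150,2)]),c(load('w5')['pixels'],120,100,400,150,2)])
cv2.imwrite('pics/c5.png',im)
```

```text
11.447231783992688 [-0.2498  0.4266 -0.1494] [ 0.5481 -0.1289 -0.027 ]
[ 0.2695 -0.1269  1.1503]
21.934907018606733 34.998042583465576 [ 0.516  -0.217  -0.0264] 17.85
21.85522853498669 [-0.3106 -0.3314 -0.6765] 18.4833
```

View pics/c5.png

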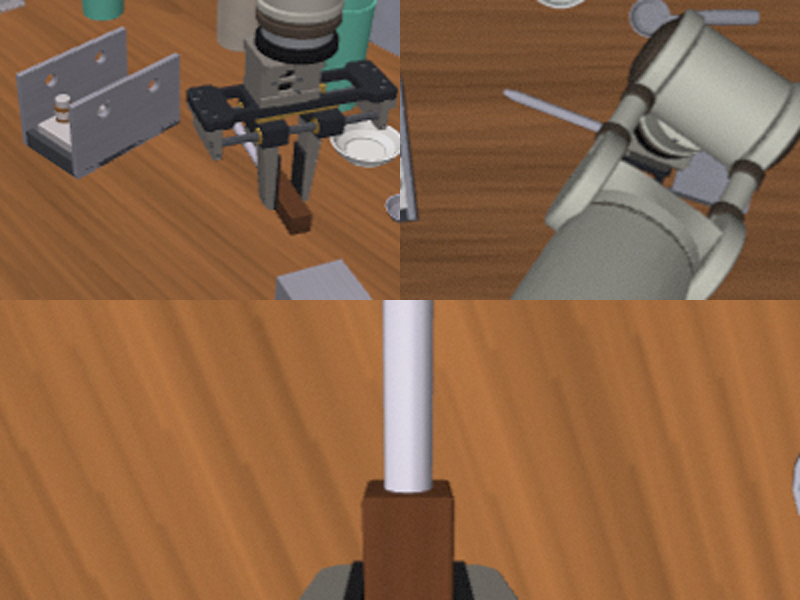

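The bar is held by its handle (21.9 mm), with the tip clear ahead. Now I'll enlarge the tip and eyelets to get precise relative positions.

Run:
```python
from h import *
c=lambda im,x,y,w,h,f:cv2.resize(im[y:y+h,x:x+w],None,fx=f,fy=f,interpolation=cv2.INTER_CUBIC)
A=c(load('s5')['pixels'],235,160,80,75,8) # 640x600
B=c(load('s5')['pixels'],340,205,20,25,8); C=c(load('t5')['pixels'],345,178,20,25,8)
im=np.zeros((600,800,3),np.uint8); im[:,:640]=A; im[:200,640:]=B; im[210:410,640:]=C
cv2.imwrite('pics/c6.png',im)
t=bot.current_ee_pos(); print(t,bot.current_tool_rot())
cc=np.array([.4978,.0926,0]); a=np.radians(7.9); ex=np.array([np.cos(a),np.sin(a),0]); ey=np.array([-np.sin(a),np.cos(a),0])
for s in(-.053,.045):
  for k in(-.04,.04): print('eye pred',s,k,cc+k*ex+s*ey,(pix(load('s5'),[cc+k*ex+s*ey+[0,0,.075]])-[235,160]+.5)*8-.5)
u=ax(np.radians(-20.3)); tip=t+[0,0,.0375]+.157*u
print('tip',(pix(load('s5'),[tip])-[340,205]+.5)*8+[640,0],(pix(load('t5'),[tip])-[345,178]+.5)*8+[640,210])
```

```text
[ 0.5144 -0.216   0.0434] [-2.5759 -1.7935  0.0016]
eye pred -0.053 -0.04 [0.4655 0.0346 0.    ] [[372.5213 367.5612]]
eye pred -0.053 0.04 [0.5447 0.0456 0.    ] [[571.0118 264.9245]]
eye pred 0.045 -0.04 [0.452  0.1317 0.    ] [[160.6024 245.1407]]
eye pred 0.045 0.04 [0.5312 0.1427 0.    ] [[357.5173 152.635 ]]
tip [[676.9482  26.8398]] [[698.0771 268.5985]]
```

View pics/c6.png

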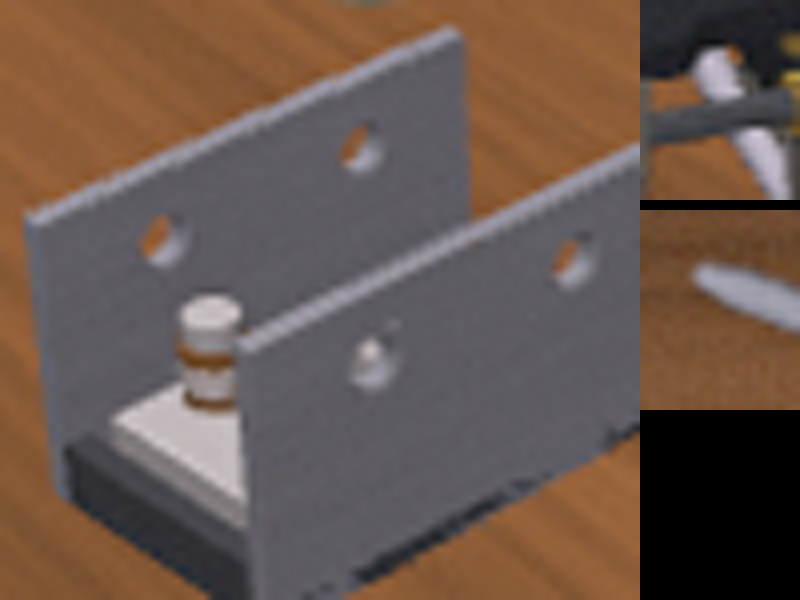

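Eyelet predictions agree with the side view to about 0.5 px (eyelet0 at (373,363) against (372,367)), and the tip in the top view to about 0.4 px. Moving to pre-insertion.

```bash
cat >> h.py <<'E'
TH=np.radians(7.9); EY=ax(TH); EX=np.array([np.cos(TH),np.sin(TH),0])
E0=np.array([.4978,.0926,.075])-.04*EX-.053*EY; ZO=.038
def tcp(s): return E0+(s-.157)*EY-[0,0,ZO]   # tip at s past outer face
E
python3 - <<'E'
from h import *
bot.goto(tcp(-.04),down(TH)); bot.line_to(tcp(-.012),max_speed=.06)
print(bot.current_ee_pos(),tcp(-.012),bot.current_contact_force(),bot.current_clock())
for k,f in(('side','s7'),('wrist','w7'),('top','t7')): shot(k,f)
tip=E0-.012*EY
c=lambda im,x,y,w,h,f:cv2.resize(im[y:y+h,x:x+w],None,fx=f,fy=f,interpolation=cv2.INTER_CUBIC)
im=np.zeros((600,800,3),np.uint8)
im[:320,:400]=c(load('s7')['pixels'],255,165,80,64,5)
im[:320,400:]=c(load('t7')['pixels'],260,200,80,64,5)
wp=pix(load('w7'),[E0,tip]).round().astype(int); x0,y0=np.clip(wp[0]-[80,40],0,[480,330])
im[330:600,:640]=c(load('w7')['pixels'],x0,y0,160,67,4)[:270,:640] if 0 else cv2.resize(load('w7')['pixels'][y0:y0+67,x0:x0+160],(640,270),interpolation=cv2.INTER_CUBIC)
print('s',(pix(load('s7'),[E0,tip])-[255,165])*5,'t',(pix(load('t7'),[E0,tip])-[260,200])*5+[400,0],'w',wp,(wp-[x0,y0])*4+[0,330])
cv2.imwrite('pics/c7.png',im)
E
```

```text
[ 0.4888 -0.1327  0.0371] [ 0.4887 -0.1328  0.037 ] [-0.0642  0.2409  0.1289] 19.7417
s [[130.6383 202.5383]
 [147.8922 212.5008]] t [[630.0653 147.451 ]
 [656.179  144.1894]] w [[ 324 -117]
 [ 324  -89]] [[ 320 -138]
 [ 320  -26]]
```

View pics/c7.png

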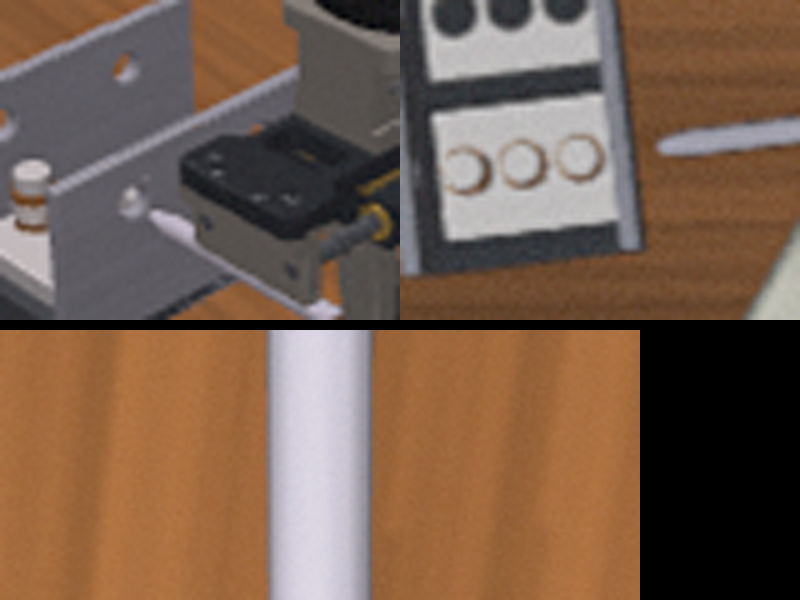

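The tip at (152,214) and eyelet at (132,202) in the side crop agree with the predictions (the eyelet a hair higher), and the top view agrees too. Inserting with force watch, raised 0.5 mm.

```bash
cat > ins.py <<'E'
from h import *
import sys
off=np.array([0,0,.0005]); f0=bot.current_contact_force()
for s in [-.004,.004,.012,.02,.04,.06,.08,.09,.096,.102,.108,.114,.119]:
    bot.line_to(tcp(s)+off,max_speed=.06); f=bot.current_contact_force()-f0; l=[f@EX,f@EY,f[2]]
    print(s,np.array(l),bot.current_opening()*92)
    if -l[1]>4 or np.abs(l).max()>8: break
print(bot.current_clock(),bot.current_ee_pos())
E
python3 ins.py
```

```text
-0.004 [-0.3462 -0.496   0.579 ] 21.515295474188026
0.004 [-0.3708 -1.1826 -0.7934] 21.447479277945764
0.012 [ 0.3117  0.4907 -0.217 ] 21.38165298874494
0.02 [-0.2262 -0.4005 -0.4514] 21.730562455740248
0.04 [ 0.4295 -0.5273  0.2555] 21.394498332592338
0.06 [ 0.0758 -0.21    0.1702] 21.577505925466237
0.08 [-0.3766  0.0709  0.9111] 21.35363429289442
0.09 [-1.2252 -0.9934  0.2983] 21.593362521471974
0.096 [-0.0518 -0.3266 -0.2955] 21.93997506981326
0.102 [-0.5025 -1.3737  0.4294] 21.385656013060938
0.108 [-0.3399  0.0339 -0.2564] 21.758172913659422
0.114 [ 0.1345 -0.035   0.0414] 21.97461556123226
0.119 [ 0.5225 -0.5941  0.346 ] 21.750481683423292
24.0417 [ 0.4706 -0.0028  0.0375]
```

Run:
```python
from h import *
off=np.array([0,0,.0005]); fs=[bot.current_contact_force() for _ in range(4)]; f0=np.mean(fs,0)
for s in np.arange(.121,.133,.001):
    bot.line_to(tcp(s)+off,max_speed=.02); bot.hold(.05); f=np.mean([bot.current_contact_force() for _ in range(4)],0)-f0
    print(round(s,4),f@EX,f@EY,f[2])
    if -(f@EY)>4: break
print(bot.current_clock())
```

```text
0.121 -0.7100482225876663 -0.19766765873650546 0.5277539302458905
0.122 -0.08631786305064493 0.08022042819591771 -0.19740103824757513
0.123 -1.3455403464746967 1.0593577509814156 -0.2836724170172583
0.124 -1.4130281579424642 0.32080531802240736 0.1983849176588052
0.125 1.1090073303139436 0.1766943373782054 -0.3396875255867329
0.126 -0.04382952253085321 -1.2176616078445646 -0.8061258396449265
0.127 -0.9884753081219207 -5.30813098156155 -1.2000807271591123
26.1417
```

Run:
```python
from h import *
p=tcp(.127)
bot.line_to(p-[0,0,.001],max_speed=.02); print(bot.current_contact_force())
bot.set_gripper(.4); bot.line_to(p+[0,0,.1],max_speed=.12); bot.goto(p+[-.05,-.2,.2],down(TH)); print(bot.current_clock(),bot.current_contact_force())
for k,f in(('side','s9'),('top','t9')): shot(k,f)
c=lambda im,x,y,w,h,f:cv2.resize(im[y:y+h,x:x+w],None,fx=f,fy=f,interpolation=cv2.INTER_CUBIC)
cv2.imwrite('pics/c9.png',np.hstack([c(load('s9')['pixels'],225,150,100,100,4),c(load('t9')['pixels'],240,170,100,100,4)]))
```

```text
[ 0.3392 -6.0602  0.7568]
28.7167 [-0.3314  0.4924 -0.6044]
```

View pics/c9.png

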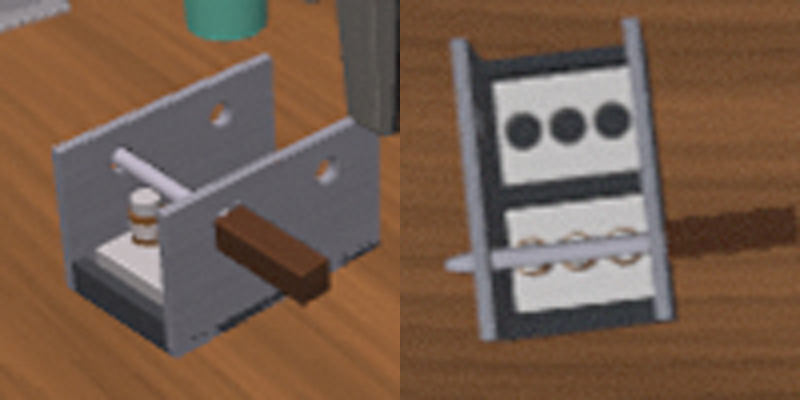

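The rod goes through both plates over the vials, the handle sits at the plate and the racks look undisturbed. I'll check the tip numerically, then hand in.

Run:
```python
from h import *
d=load('t9'); w=world(d,[((47+.5)/4-.5+240,(263+.5)/4-.5+170)],.078)[0]
e=world(d,[((395+.5)/4-.5+240,(222+.5)/4-.5+170)],.084)[0]
print('tip past face',(w-E0)@EY,'handle end',(e-E0)@EY)
if (w-E0)@EY>.122: print(bot.job_done())
```

```text
tip past face 0.12480160396243778 handle end -0.07412385041201276
the job is handed in; nothing more can be done
None
```

The lock bar's rod is through both eyelets of the vial bay (bay0) with the handle against the plate facing the hood. The bar is released, the racks look undisturbed in the last pictures, and the job is handed in at about 29 s.

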